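# Lock the hold-down clamp on the sand mould

## Robot

A 6-joint arm with a two-finger parallel gripper is mounted at the origin on the work surface. World frame = base frame: x ahead of the robot, y to its left, z up, the work surface at z = 0. Lengths are in m, angles in rad, forces in N, time in s.
With the tool pointing down it reaches from about 0.4 to 0.825 m from the base axis. Payload 7 kg.
Tool frame: the origin (TCP) lies between the finger pads; the fingertips stand 17 mm ahead of it and the grasp point (between the pads) lies 2 mm behind it; x points along the fingers, z is the direction in which the jaws open and shut, and the axes are right-handed (so a half turn about x gives the same grasp; the last joint's range is limited). The gripper opens to 88 mm and grips with 3 to 60 N. Pads are 19 mm wide; open, the fingers measure 130 mm over their backs; the gripper's body (78 mm by 193 mm) begins 47 mm behind the grasp point.
Start: joints at [1.438, 0.359, 0.012, 0, -1.224, -0.288], TCP at [0.276, 0.616, 0.244] pointing down, gripper open.
Joint ranges: [-3.07, 3.07], [-1.43, 2.12], [-1.02, 1.25], [-3.03, 1.67], [-3.05, -0], [-3.03, 3.03]. Speed limits (rad/s): [2.39, 2.39, 3.01, 3.14, 3.14, 3.14].

## Interface

Orientations are given as [roll, pitch, yaw] about the fixed x, y, z axes, in that order (R = Rz(yaw) Ry(pitch) Rx(roll)).
In Python, from station import * gives the robot as it stands.
- The arm moves only by the tool step_arm, never from a script. Its argument "deltas" is a list of rows, each a list of 5 numbers: the shift along the tool's x, y, z in cm, then the turn about the tool's x in degrees, then the closure, from 0 (fully open) to 1 (shut). In form: [[dx, dy, dz, roll, fingers], ...]. A call has exactly 10 rows; each row is the pose to reach, as a shift and turn from the pose commanded when the call began, along the tool's axes at that moment; what a row does not reach only later rows make up. A row lasts 1/12 s, in which the tool goes at most 41.7 mm and 7.16 degrees, less where a joint would pass 70% of its speed; a pose out of reach is approached as far as the arm can. A call with a gripper value outside its range is refused whole. The fingers move at their own pace and stop on an object; "squeeze" is the grip in N (left out, the last holds). Time passes only in rows, so rows that repeat a pose let the fingers close, or fill a call up. It gives the time, the measured TCP pose, the force and the opening at its end, in the units of the state.
- get_state(): the state, without advancing time (a new reading comes with each control period).
- grab_frame(name): name is "scene" or "top" or "wrist"; returns a dict with "pixels" (400x640x3 uint8, red, green, blue), "range_z" (400x640 float32, m along the optical axis (not along the pixel's ray), 0 where there is no reading), "fx", "fy", "cx", "cy" (pixels), "k1" (the pictures are not rectified: a ray, as slopes to the right and down, at radius r is drawn at 1 + k1 r^2 times it, then the intrinsics apply), "view" (4x4, takes a point from world to camera coordinates); the wrist camera has in their place "hand_eye" (4x4, takes a point from camera to tool coordinates, whose origin is the TCP and whose axes are the tool frame's). Camera axes: x right, y down, z forward; pixel columns grow to the right and rows downward; lengths in m; the calibration is good to about 2 mm. A picture is of the moment at which its call begins: read the wrist's pose just before it.
- job_done(): hands the job in, once; it reports no verdict.
Trained networks look in the newest picture that a camera, given by its name, has taken for a name from the list of things; names that differ only in an ending like _2 or _b are one class to them, and where a whole thing is asked for, a point or a joint stands for the part that bears it (a point fixed in the world has none). Each returns a list of dicts, best first, with "conf" (0 to 1); they miss things now and then, are a little off and sometimes report something else, mostly with a low value. They report only what shows in the picture. A call takes as long as a camera call. They do not tell look-alikes from the thing itself.
- boxes_of(thing, camera): "extent" ([left, top, right, bottom] in pixels, round what is visible of it).
- masks_of(thing, camera): "mask" (400x640 bool, what is visible of it) and "extent" ([left, top, right, bottom] in pixels, round what is visible of it).
The state is a dict: "t": time; "q": joint angles; "qd": joint speeds; "joint_efforts": joint torques, N m; "eef_pos": TCP position; "ee_rot": TCP orientation; "force": force on the tool from outside, world axes, zero at the start; "moment": the same for the moment, N m; "width": finger opening in m.
Only numpy, scipy, OpenCV 4.12 (cv2) and the standard library are available. Lean on these libraries where they do the work, as an engineer would, in place of code of your own. Each camera call takes 0.05 s, during which the arm holds its last target.

## Task

Get the sand mould ready for pouring: press the red tail of the ratchet pawl right down so that the pawl is free of the toothed wheel, and with it free push the clamp's red handle down until the arm lies level with its foot on the mould. Then press the pawl's yellow nose end fully back down between the teeth so the clamp is locked, and move clear. Do not shift the mould, and leave the cup, the mallet and the metal rosette where they are.

Things in the scene. Friction and masses are not known exactly. Their poses are not given: they have to be found in the camera images.
- clamp: Bench clamp fixed on a plywood plate (160 x 420 x 12 mm). Origin on the bench directly under the arm pivot. Its x axis is parallel to both hinge axes; +y is the side of the arm, the mould and the red handle, -y the side of the pawl's red tail; z up. Two pairs of blue cheek plates stand at x = -25 to +25 mm: those of the arm pivot reach 123 mm, those of the pawl pivot 176 mm above the bench. The toothed steel wheel (60 mm radius over the teeth, 18 mm wide) turns with the arm.
- beam_pivot (a point): Axis of the arm, at (0, 0, 105) mm in the clamp's frame. Does not move on the clamp.
- handle (a point): Middle of the red round crossbar at the end of the blue arm: 22 mm thick, 110 mm long, lying level along the clamp's x axis, 220 mm from the arm pivot. It travels on a circle about the arm pivot, from about 50 degrees above level (start) down to level, 105 mm above the bench. A fingertip on top of the bar, following the circle, pushes it; the arm turns stiffly (about 4 to 6 N at the handle) and stays where it is left.
- beam (a joint): Angle by which the arm has been lowered (rad): its elevation above level is 0.9 minus this. It starts between 0 and 0.08; 0.9 is the stop, level, the foot just resting on the mould. With the pawl in, the teeth stop it at about 0.1 rad (up to 0.15 under a hard push). For the pawl to drop back between the teeth the arm must be down on its stop (within 0.04).
- pawl_pivot (a point): Axis of the pawl, at (0, -75, 161.5) mm in the clamp's frame. Does not move on the clamp.
- pawl_tail (a point): Centre of the top of the red square pad (36 x 36 mm) on the tail of the yellow pawl, 78 mm from the pawl axis towards -y of the clamp, about 181 mm above the bench when the pawl is in. Pressing it down (about 4 N, 24 mm of travel to the stop) lifts the nose out of the teeth; nothing is in the way below it.
- pawl_nose (a point): Centre of the top of the yellow pad (36 mm along x, 30 mm along y) above the nose of the pawl, 72 mm from the pawl axis towards +y of the clamp, above the toothed wheel; about 181 mm above the bench when the pawl is in, some 23 mm more when freed. Pressing it down (about 4 N) puts the nose back between the teeth.
- pawl (a joint): Pawl angle (rad): 0 = nose fully in the teeth (start, a stop), 0.32 = tail pressed right down (the other stop). Above about 0.13 the nose is clear of the teeth. It see-saws stiffly and stays where it is left.
- flask: Loose sand mould: black iron frame with red-brown sand, 140 x 130 x 70 mm (x, y, z), about 2 kg, standing on the plywood plate under the arm. Origin at the centre of its underside, z up.
- cup: Loose white cup, 72 mm across the rim, 90 mm high, standing on the bench. Origin at the centre of its underside.
- mallet: Loose mallet lying on the bench: steel head 65 x 110 x 65 mm, wooden handle 190 mm long along its +x. Origin under the middle of the head.
- rosette: Loose cast metal rosette, 52 mm across, 13 mm thick, lying on the bench. Origin at the centre of its underside.
There are look-alikes about, which are no part of the job. Of the things shaped like the cup, the white one is meant.

How it is judged:
On the way, in this order (a step that is already met when the one before it is completed fails the run):
1. the pawl is pressed free while the arm is still up (value of joint pawl above 0.2 rad and value of joint beam below 0.15 rad), for 0.1 s.
2. with the pawl free, the arm is pushed down onto the mould (value of joint pawl above 0.12 rad and value of joint beam above 0.86 rad), for 0.2 s.
3. the pawl is pressed back between the teeth (value of joint pawl below 0.05 rad and value of joint beam above 0.86 rad), for 0.2 s.
At the end, for the whole second after the job is handed in: The arm is down (joint above 0.86 of 0.9 rad) with the pawl back in the teeth (below 0.05 rad), both at rest; the mould is within 15 mm and the cup, mallet and rosette within 20 mm of where they stood, cup and mould upright (all of step 3 and velocity of joint beam between -0.05 and 0.05 rad/s and velocity of joint pawl between -0.05 and 0.05 rad/s and distance of flask from where it was at the start of the episode below 0.015 m and distance of each of cup, mallet, rosette from where it was at the start of the episode below 0.02 m and angle between cup's own z axis and vertical below 0.2 rad and angle between flask's own z axis and vertical below 0.1 rad); the robot touches nothing.
It fails at once if the mould is shifted, lifted or tipped (distance of flask from where it was at the start of the episode above 0.015 m or angle between flask's own z axis and vertical above 0.1 rad).
It fails at once if the cup, the mallet or the rosette is moved, lifted or knocked over (distance of any of cup, mallet, rosette from where it was at the start of the episode above 0.02 m or angle between cup's own z axis and vertical above 0.2 rad).
It also fails if it takes over 56 s, if anything falls off the work surface, if the arm or the gripper's body presses on something with over 40 N, if the wrist force passes 120 N, or if a joint passes its speed limit or range.

## Working session

There is one attempt and no reset: what is moved stays moved. The work goes in short steps, Python scripts to look and compute and a tool call to move; the robot and the scene stay as the last step left them, time stands still between calls to the robot, and variables do not carry over. Pictures are saved under pics/ and viewed, and the job is handed in when it is done.

Besides the shell and the picture viewer there is one more tool, called by a JSON object that holds its "api" and its "payload", one argument or row to a line. step_arm: Moves the arm, as the interface text tells. Its arguments: {"type":"object","properties":{"deltas":{"type":"array"},"squeeze":{"type":"number"}},"required":["deltas"]}

```bash
mkdir -p pics; ls
cat > h.py <<'E'
from station import *
import numpy as np, cv2
from scipy.spatial.transform import Rotation as R
def save(f,n): cv2.imwrite(f'pics/{n}.png',f['pixels'][:,:,::-1])
def T_tool():
    s=get_state(); T=np.eye(4); T[:3,:3]=R.from_euler('xyz',s['ee_rot']).as_matrix(); T[:3,3]=s['eef_pos']; return T
def c2w(f,T=None):
    return np.linalg.inv(f['view']) if 'view' in f else T@f['hand_eye']
def rays(f):
    K=np.array([[f['fx'],0,f['cx']],[0,f['fy'],f['cy']],[0,0,1]])
    u,v=np.meshgrid(np.arange(640),np.arange(400))
    p=np.stack([u,v],-1).reshape(-1,1,2).astype(np.float64)
    d=cv2.undistortPoints(p,K,np.array([f['k1'],0,0,0,0.]))
    return d.reshape(400,640,2)
def cloud(f,T=None):
    z=f['range_z'].astype(float); d=rays(f)
    P=np.concatenate([d*z[...,None],z[...,None]],-1)
    M=c2w(f,T); W=P@M[:3,:3].T+M[:3,3]; W[z==0]=np.nan
    return W
E
python3 - <<'E'
from h import *
print(get_state())
for c in ['scene','top','wrist']:
    T=T_tool(); f=grab_frame(c); save(f,c+'0'); np.savez(f'{c}0.npz',T=T,**f)
    W=cloud(f,T)
    for n in ['clamp','handle','pawl_tail','pawl_nose','flask','cup','mallet','rosette']:
        for m in masks_of(n,c)[:3]:
            if m['conf']>.2: print(c,n,round(m['conf'],2),m['extent'],np.round(np.nanmedian(W[m['mask']],0),3))
E
```

```text
pics
{'t': 0.0, 'q': array([ 1.43811937e+00,  3.59359269e-01,  1.10338121e-02, -3.82570266e-04,
       -1.22410930e+00, -2.88071123e-01]), 'qd': array([ 1.28414383e-03,  6.76127369e-04, -1.66037938e-03,  1.39643344e-05,
       -5.55495957e-04,  4.42579738e-05]), 'joint_efforts': array([ 7.74443815e-04, -5.82715023e+01,  2.93069440e+01,  6.99770004e+00,
        7.04184640e-03, -1.57168733e-04]), 'eef_pos': array([0.2755375 , 0.6156702 , 0.24262379]), 'ee_rot': array([ 0.07202389,  1.56911888, -1.9196508 ]), 'force': array([ 0.16608343, -0.30753454,  0.69102876]), 'moment': array([0.00250746, 0.0256832 , 0.07231678]), 'width': 0.08762319619169429}
scene clamp 0.91 [242.0, 127.4, 404.2, 245.5] [ 0.524 -0.101  0.02 ]
scene handle 0.88 [287.5, 128.5, 387.1, 210.1] [ 0.515 -0.031  0.182]
scene handle 0.28 [238.6, 170.4, 318.1, 190.1] [ 0.517 -0.176  0.18 ]
scene pawl_tail 0.6 [240.5, 173.7, 319.7, 190.0] [ 0.517 -0.173  0.18 ]
scene pawl_nose 0.41 [241.1, 129.3, 403.7, 246.1] [ 0.524 -0.101  0.02 ]
scene flask 0.61 [338.4, 176.7, 396.5, 232.8] [0.52  0.05  0.082]
scene cup 0.84 [266.1, 235
[... 208 characters left out ...]
87.4, 353.5] [0.689 0.016 0.048]
top clamp 0.79 [231.8, 194.3, 417.2, 270.5] [ 0.51  -0.103  0.016]
top handle 0.77 [245.8, 203.7, 327.4, 269.8] [0.506 0.034 0.268]
top pawl_tail 0.93 [326.3, 217.5, 419.1, 242.1] [ 0.515 -0.172  0.181]
top pawl_tail 0.48 [347.4, 156.8, 377.9, 189.8] [ 0.659 -0.167  0.025]
top pawl_nose 0.58 [327.8, 217.8, 419.5, 245.4] [ 0.515 -0.171  0.181]
top flask 0.78 [241.3, 208.6, 299.8, 273.8] [0.48  0.042 0.083]
top cup 0.91 [394.4, 123.9, 427.5, 160.0] [ 0.729 -0.289  0.046]
top cup 0.88 [439.6, 161.2, 478.3, 192.2] [ 0.639 -0.405  0.048]
top cup 0.83 [346.9, 157.9, 378.8, 191.5] [ 0.657 -0.167  0.026]
top mallet 0.73 [266.7, 87.0, 318.9, 192.5] [0.673 0.015 0.064]
```

View pics/scene0.png

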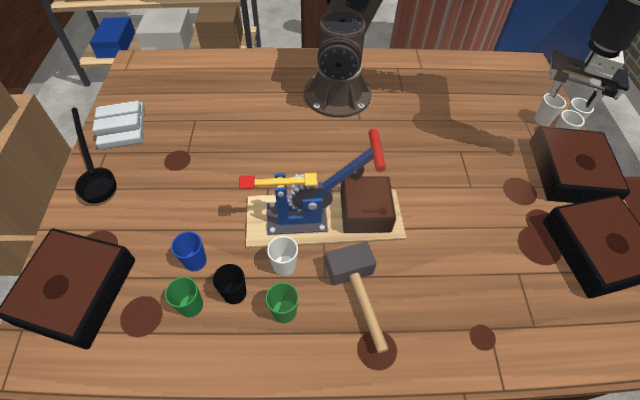

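View pics/top0.png

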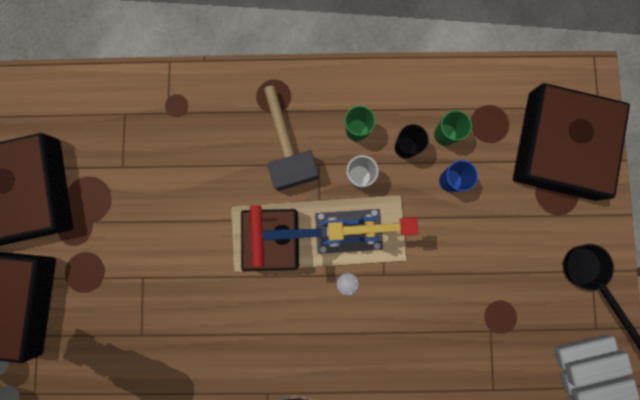

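Run:
```python
from h import *
for c in ['scene','top']:
    f=dict(np.load(c+'0.npz')); W=cloud(f); p=f['pixels']
    hsv=cv2.cvtColor(p,cv2.COLOR_RGB2HSV).astype(int); H,S,V=hsv[...,0],hsv[...,1],hsv[...,2]
    roi=(W[...,0]>.3)&(W[...,0]<.68)&(W[...,1]>-.4)&(W[...,1]<.2)
    red=((H<8)|(H>172))&(S>150)&(V>80)&roi&(W[...,2]>.12)
    yel=(H>18)&(H<35)&(S>130)&(V>100)&roi&(W[...,2]>.1)
    for n,m in [('red',red),('yel',yel)]:
        k,l,st,_=cv2.connectedComponentsWithStats(m.astype(np.uint8))
        for i in range(1,k):
            if st[i,4]>15:
                q=W[l==i]; print(c,n,st[i],np.round(np.nanmedian(q,0),3),np.round(np.nanpercentile(q,3,axis=0),3),np.round(np.nanpercentile(q,97,axis=0),3))
    # tops at z .175-.19
    ply=roi&(W[...,2]>.008)&(W[...,2]<.018)
    r=cv2.minAreaRect(W[ply][:,:2].astype(np.float32)); print(c,'ply',r, cv2.boxPoints(r))
```

```text
scene red [369 129  16  42 374] [0.512 0.045 0.281] [0.454 0.036 0.271] [0.557 0.056 0.285]
scene red [239 175  16  14 194] [ 0.521 -0.247  0.182] [ 0.503 -0.264  0.177] [ 0.535 -0.23   0.185]
scene yel [255 173  62  14 511] [ 0.517 -0.147  0.179] [ 0.498 -0.222  0.17 ] [ 0.526 -0.086  0.184]
scene ply ((0.5205186605453491, -0.11974799633026123), (0.5490188598632812, 0.31777551770210266), 86.85745239257812) [[ 0.34682113 -0.38513437]
 [ 0.6641188  -0.40255493]
 [ 0.6942162   0.14563838]
 [ 0.3769185   0.16305894]]
top red [249 205  15  62 715] [0.504 0.047 0.283] [0.452 0.037 0.276] [0.554 0.058 0.287]
top red [400 217  18  19 286] [ 0.519 -0.247  0.183] [ 0.503 -0.263  0.18 ] [ 0.535 -0.231  0.185]
top yel [328 222  72  18 714] [ 0.514 -0.149  0.18 ] [ 0.498 -0.222  0.169] [ 0.526 -0.087  0.184]
top ply ((0.519277036190033, -0.11938503384590149), (0.5468187928199768, 0.31640928983688354), 86.76631927490234) [[ 0.3459017  -0.38343504]
 [ 0.6618072  -0.40128317]
 [ 0.69265234  0.14466497]
 [ 0.3767469   0.1625131 ]]
```

The views show the clamp lying almost along world −y, with the red tail at top (408,227), the nose pad at (336,231) and the handle at (257,236). The white cup is at (362,171), the mallet at (291,160) and the rosette at (347,284). Next I fit the clamp's pose.

```bash
cat >> h.py <<'E'
tail=np.array([.519,-.247,.183]); han=np.array([.504,.0465,.275])
yh=(han-tail)[:2]; yh/=np.linalg.norm(yh)
xh=np.array([yh[1],-yh[0]])
piv=tail[:2]+.153*yh
def cl(x,y,z): return np.r_[piv+x*xh+y*yh,z]
def go(p,roll=0.):
    """delta in tool cm from the measured pose"""
    T=T_tool(); return np.round(100*T[:3,:3].T@(np.array(p)-T[:3,3]),2)
E
python3 - <<'E'
from h import *
T=T_tool(); print(np.round(T,3)); print('yh',yh,'piv',piv,'nose',cl(0,-.003,.181))
print('roll to put tool z along clamp x(mod 180):')
z=T[:3,2]; y=T[:3,1]
x3=np.r_[xh,0]; a=np.degrees(np.arctan2(-(x3@y),x3@z)); print(a,a-180,a+180)
print('up',go(T[:3,3]+[0,0,.16]),'over tail',go(cl(0,-.153,.40)),go(cl(0,-.153,.23)))
# nose check
f=dict(np.load('top0.npz'));W=cloud(f)
print(np.round(W[231,330:346:3],3)); print(np.round(W[284,347],3), np.round(W[231,400:416:4],3))
E
```

```text
[[-0.     0.913 -0.409  0.276]
 [ 0.    -0.409 -0.913  0.616]
 [-1.    -0.     0.     0.244]
 [ 0.     0.     0.     1.   ]]
yh [-0.05104071  0.99869657] piv [ 0.51119077 -0.09419942] nose [ 0.51134389 -0.09719551  0.181     ]
roll to put tool z along clamp x(mod 180):
-117.03695583367744 -297.03695583367744 62.96304416632256
up [-16.  -0.   0.] over tail [-15.65  57.46  68.84] [ 1.35 57.46 68.84]
[[   nan    nan    nan]
 [ 0.511 -0.093  0.183]
 [ 0.511 -0.099  0.182]
 [ 0.511 -0.105  0.183]
 [ 0.51  -0.111  0.18 ]
 [ 0.51  -0.117  0.179]]
[ 0.385 -0.129  0.012] [[ 0.509 -0.229  0.179]
 [ 0.509 -0.237  0.182]
 [ 0.509 -0.245  0.184]
 [ 0.509 -0.252  0.186]]
```

{"api": "step_arm", "payload": {
  "deltas": [
    [-4,0,0,0,1],
    [-8,0,0,0,1],
    [-12,2,2.4,7,1],
    [-15.6,5,6,14,1],
    [-15.6,7.7,9.2,21,1],
    [-15.6,10.4,12.4,28,1],
    [-15.6,13,15.6,35,1],
    [-15.6,15.6,18.8,42,1],
    [-15.6,18.3,22,49,1],
    [-15.6,21,25.2,56,1]
  ],
  "squeeze": 20
}}

```text
t: 2.18
eef_pos: [0.3585, 0.3192, 0.4]
ee_rot: [-2.246, 1.57, 1.062]
force: [0.4, -0.3, 0.0]
width: 0.0268
```

Run:
```python
from h import *
s=get_state();print(s['t'],s['eef_pos'],s['width'],s['q'],s['force'])
T=T_tool();x3=np.r_[xh,0];print(np.round(T,3), np.degrees(np.arctan2(-(x3@T[:3,1]),x3@T[:3,2])))
print(go(cl(0,-.153,.40)),go(cl(0,-.153,.23)))
```

```text
2.1833 [0.35849205 0.31919354 0.39995351] 0.026846048480017867 [ 1.13860496e+00 -3.71719782e-02 -1.21409805e-01  8.55846857e-05
 -1.48544419e+00 -9.71566274e-01] [ 0.42461101 -0.26406615  0.03308643]
[[ 0.001  0.166 -0.986  0.358]
 [ 0.001 -0.986 -0.166  0.319]
 [-1.    -0.001 -0.001  0.4  ]
 [ 0.     0.     0.     1.   ]] -173.35464529887915
[-5.00e-02  5.85e+01 -6.41e+00] [16.95 58.51 -6.4 ]
```

{"api": "step_arm", "payload": {
  "deltas": [
    [0,4.1,-0.4,6.7,1],
    [0,8.2,-0.9,6.7,1],
    [0,12.3,-1.3,6.7,1],
    [0,16.4,-1.8,6.7,1],
    [0,20.5,-2.2,6.7,1],
    [0,24.6,-2.7,6.7,1],
    [0,28.7,-3.1,6.7,1],
    [0,32.8,-3.6,6.7,1],
    [0,36.9,-4,6.7,1],
    [0,41,-4.5,6.7,1]
  ]
}}

```text
t: 3.02
eef_pos: [0.4731, -0.0771, 0.4001]
ee_rot: [-2.927, 1.569, 0.27]
force: [1.9, 1.7, 0.1]
width: 0.0003
```

Run:
```python
from h import *
s=get_state();print(s['t'],s['eef_pos'],s['width'],s['q'],s['force'])
print(go(cl(0,-.153,.40)),go(cl(0,-.153,.23)))
```

```text
3.0167 [ 0.47305738 -0.07708611  0.4001015 ] 0.0002806955953965737 [ 2.50144856e-01 -3.86283628e-02 -1.22426909e-01 -2.89260608e-05
 -1.48557886e+00 -1.94300161e-01] [1.88637947 1.72102303 0.06928082]
[ 1.000e-02  1.722e+01 -3.640e+00] [17.01 17.23 -3.62]
```

{"api": "step_arm", "payload": {
  "deltas": [
    [0,4,-0.9,0,1],
    [0,8,-1.8,0,1],
    [0,12,-2.7,0,1],
    [0,16,-3.4,0,1],
    [3,17.2,-3.6,0,1],
    [6,17.2,-3.6,0,1],
    [9,17.2,-3.6,0,1],
    [12,17.2,-3.6,0,1],
    [15,17.2,-3.6,0,1],
    [16.5,17.2,-3.6,0,1]
  ]
}}

```text
t: 3.85
eef_pos: [0.517, -0.2442, 0.2308]
ee_rot: [-0.412, 1.566, 2.784]
force: [-0.5, 0.9, -0.7]
width: 0.0007
```

Run:
```python
from h import *
s=get_state();print(s['t'],s['eef_pos'],s['width'],s['q'],s['force'])
T=T_tool();x3=np.r_[xh,0];print(np.round(T,3), np.degrees(np.arctan2(-(x3@T[:3,1]),x3@T[:3,2])))
print(go(cl(0,-.153,.22)))
T=T_tool();f=grab_frame('wrist');save(f,'w1');save(grab_frame('scene'),'s1')
```

```text
3.85 [ 0.51699224 -0.24421912  0.23075609] 0.00067071150266482 [-0.09997706  0.20147182 -0.23557255 -0.00122519 -1.13797914  0.15526147] [-0.54383605  0.86560354 -0.74958422]
[[-0.004  0.055 -0.998  0.517]
 [ 0.002 -0.998 -0.055 -0.244]
 [-1.    -0.002  0.004  0.231]
 [ 0.     0.     0.     1.   ]] -179.78790253798152
[ 1.07  0.29 -0.19]
```

View pics/w1.png

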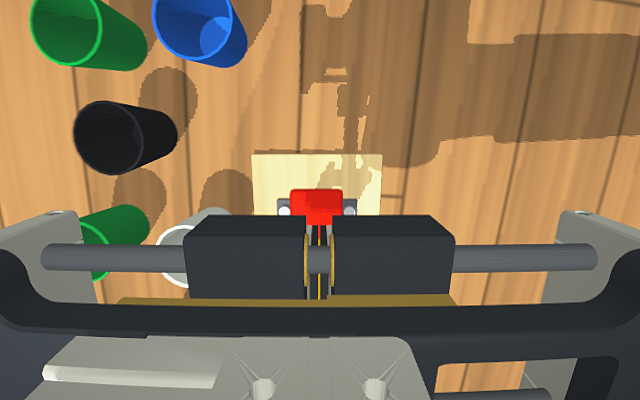

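View pics/s1.png

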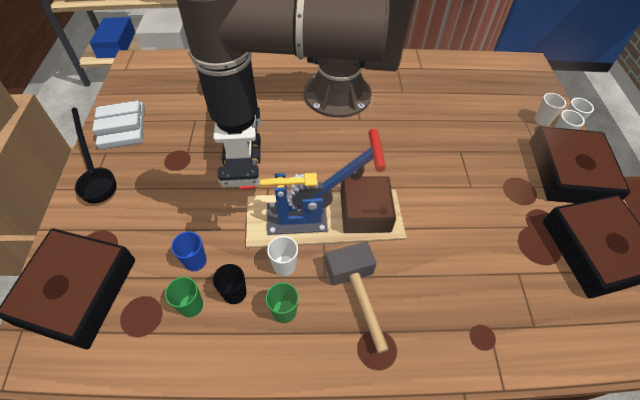

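{"api": "step_arm", "payload": {
  "deltas": [
    [1,0.3,-0.2,0,1],
    [2,0.3,-0.2,0,1],
    [2.7,0.3,-0.2,0,1],
    [3.2,0.3,-0.2,0,1],
    [3.6,0.3,-0.2,0,1],
    [4,0.3,-0.2,0,1],
    [4.3,0.3,-0.2,0,1],
    [4.6,0.3,-0.2,0,1],
    [4.8,0.3,-0.2,0,1],
    [4.8,0.3,-0.2,0,1]
  ]
}}

```text
t: 4.78
eef_pos: [0.5214, -0.2478, 0.1867]
ee_rot: [2.623, 1.57, -0.463]
force: [-0.0, -2.6, 3.7]
width: 0.0006
```

Run:
```python
from h import *
s=get_state();print(s['t'],s['eef_pos'],s['force'])
f=grab_frame('top');W=cloud(f);print(np.round(W[231,330:346:3],3))
```

```text
4.7833 [ 0.52138583 -0.24784538  0.18669396] [-0.01935294 -2.56444564  3.72477234]
[[ 0.505 -0.08   0.613]
 [ 0.505 -0.082  0.612]
 [ 0.505 -0.085  0.611]
 [ 0.505 -0.088  0.608]
 [ 0.505 -0.092  0.603]
 [ 0.505 -0.095  0.601]]
```

{"api": "step_arm", "payload": {
  "deltas": [
    [0.2,0,0,0,1],
    [0.4,0,0,0,1],
    [0.55,0,0,0,1],
    [0.7,0,0,0,1],
    [0.8,0,0,0,1],
    [0.8,0,0,0,1],
    [0.8,0,0,0,1],
    [0.8,0,0,0,1],
    [0.8,0,0,0,1],
    [0.8,0,0,0,1]
  ]
}}

```text
t: 5.67
eef_pos: [0.5211, -0.2475, 0.1786]
ee_rot: [3.026, 1.57, -0.06]
force: [-0.1, -4.3, 3.2]
width: 0.0004
```

Run:
```python
from h import *
s=get_state();print(s['t'],s['eef_pos'],s['force'])
f=grab_frame('scene');save(f,'s2');
cv2.imwrite('pics/s2c.png',cv2.resize(f['pixels'][120:250,220:420,::-1],None,fx=4,fy=4))
```

```text
5.6667 [ 0.52110279 -0.24748054  0.1785779 ] [-0.05742584 -4.33132506  3.2323672 ]
```

View pics/s2c.png

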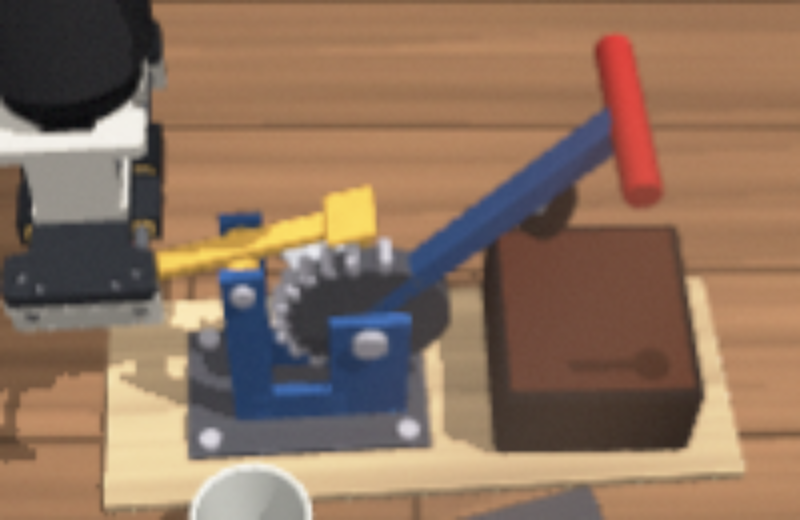

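The crop shows the yellow nose pad lifted well above the teeth, with the arm still up. I'll press the tail on to its stop.

{"api": "step_arm", "payload": {
  "deltas": [
    [0.1,0,0,0,1],
    [0.2,0,0,0,1],
    [0.3,0,0,0,1],
    [0.3,0,0,0,1],
    [0.4,0,0,0,1],
    [0.4,0,0,0,1],
    [0.4,0,0,0,1],
    [0.4,0,0,0,1],
    [0.4,0,0,0,1],
    [0.4,0,0,0,1]
  ]
}}

```text
t: 6.55
eef_pos: [0.5213, -0.2476, 0.1759]
ee_rot: [2.659, 1.569, -0.426]
force: [-1.4, -1.8, 12.5]
width: 0.0004
```

Run:
```python
from h import *
s=get_state();print(s['t'],s['eef_pos'],s['force'])
f=grab_frame('scene');W=cloud(f)
hsv=cv2.cvtColor(f['pixels'],cv2.COLOR_RGB2HSV).astype(int); H,S,V=hsv[...,0],hsv[...,1],hsv[...,2]
yel=(H>18)&(H<35)&(S>130)&(V>100)&(W[...,2]>.15)&(W[...,0]<.6)&(W[...,0]>.45)
P=W[yel]; y=(P[:,:2]-piv)@yh
for a in np.arange(-.12,.02,.01):
    m=(y>a)&(y<a+.01)
    if m.sum()>3: print(round(a+.005,3),np.round(np.nanpercentile(P[m,2],80),4))
```

```text
6.55 [ 0.52130715 -0.24763253  0.17587377] [-1.38516643 -1.7720849  12.49309414]
-0.115 0.1686
-0.105 0.1707
-0.095 0.1737
-0.085 0.1771
-0.075 0.1806
-0.065 0.1836
-0.055 0.188
-0.045 0.1913
-0.035 0.1944
-0.025 0.2008
-0.015 0.2053
-0.005 0.2078
0.005 0.2086
```

Pawl slope is about 0.33 rad and the force has jumped to 12.5 N, so the tail is on its stop. Next I lift off and move over the handle.

{"api": "step_arm", "payload": {
  "deltas": [
    [-4,0,0,0,1],
    [-8,0,0,0,1],
    [-12,0,0,0,1],
    [-16,0,0,0,1],
    [-18.4,-3,0,0,1],
    [-18.4,-7,0,0,1],
    [-18.4,-11,0,0,1],
    [-18.4,-15,0,0,1],
    [-18.4,-19,0,0,1],
    [-18.4,-23,0,0,1]
  ]
}}

```text
t: 7.43
eef_pos: [0.5063, -0.0156, 0.3573]
ee_rot: [-0.403, 1.568, 2.794]
force: [1.5, -0.4, 0.4]
width: 0.0007
```

Run:
```python
from h import *
s=get_state();print(s['t'],s['eef_pos'],s['force'])
T=T_tool();x3=np.r_[xh,0];print(np.round(T,3), np.degrees(np.arctan2(-(x3@T[:3,1]),x3@T[:3,2])))
print(go(cl(0,.1365,.36)),go(cl(0,.1365,.31)))
```

```text
7.4333 [ 0.50631273 -0.01556444  0.35730102] [ 1.47021237 -0.38379349  0.36698793]
[[-0.003  0.056 -0.998  0.506]
 [ 0.001 -0.998 -0.056 -0.016]
 [-1.    -0.001  0.003  0.357]
 [ 0.     0.     0.     1.   ]] -179.73857231483984
[-0.26 -5.77 -0.11] [ 4.74 -5.77 -0.13]
```

{"api": "step_arm", "payload": {
  "deltas": [
    [0,-3,-0.1,0,1],
    [0,-5.8,-0.1,0,1],
    [0,-5.8,-0.1,0,1],
    [2,-5.8,-0.1,0,1],
    [3.5,-5.8,-0.1,0,1],
    [4.2,-5.8,-0.1,0,1],
    [4.5,-5.8,-0.1,0,1],
    [4.5,-5.8,-0.1,0,1],
    [4.5,-5.8,-0.1,0,1],
    [4.5,-5.8,-0.1,0,1]
  ]
}}

```text
t: 8.27
eef_pos: [0.5062, 0.04, 0.3143]
ee_rot: [-2.802, 1.57, 0.395]
force: [0.6, -0.1, -0.3]
width: 0.0007
```

Run:
```python
from h import *
s=get_state();print(s['t'],s['eef_pos'],s['force'])
f=grab_frame('scene');cv2.imwrite('pics/s3c.png',cv2.resize(f['pixels'][80:250,220:420,::-1],None,fx=3.5,fy=3.5))
T=T_tool()
c=cl(0,0,0)
for e in np.arange(.9,-.06,-.1):
    print(round(e,2),go(cl(0,.22*np.cos(e)-.002,.105+.22*np.sin(e)+.028)))
```

```text
8.2667 [0.50620932 0.04003576 0.31427205] [ 0.60920495 -0.08451984 -0.2529379 ]
0.9 [ 0.9  -0.04  0.19]
0.8 [ 2.35 -1.69  0.18]
0.7 [ 3.96 -3.19  0.18]
0.6 [ 5.71 -4.52  0.17]
0.5 [ 7.59 -5.67  0.17]
0.4 [ 9.57 -6.63  0.17]
0.3 [11.63 -7.38  0.17]
0.2 [13.76 -7.92  0.17]
0.1 [15.94 -8.25  0.17]
0.0 [18.13 -8.36  0.17]
```

View pics/s3c.png

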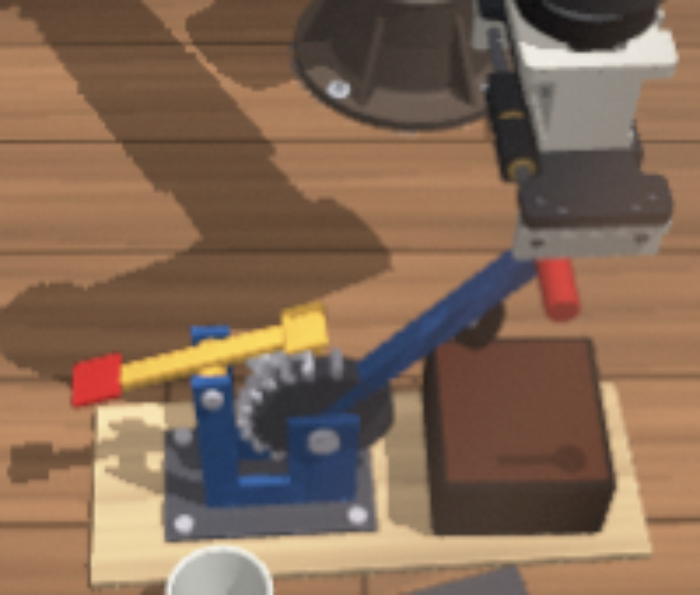

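The pawl stays freed, red tail down at (97,380) in the crop, and the fingertip is above the bar. I'll push along the circle.

{"api": "step_arm", "payload": {
  "deltas": [
    [0.9,0,0.1,0,1],
    [1.4,-0.6,0.1,0,1],
    [1.9,-1.2,0.1,0,1],
    [2.4,-1.7,0.1,0,1],
    [3,-2.3,0.1,0,1],
    [3.6,-2.9,0.1,0,1],
    [4.3,-3.4,0.1,0,1],
    [5,-4,0.1,0,1],
    [5.7,-4.5,0.1,0,1],
    [5.7,-4.5,0.1,0,1]
  ]
}}

```text
t: 9.15
eef_pos: [0.5024, 0.0871, 0.2555]
ee_rot: [-1.758, 1.569, 1.441]
force: [0.8, 0.2, 0.3]
width: 0.0006
```

Run:
```python
from h import *
s=get_state();print(s['t'],s['eef_pos'],s['force'])
f=grab_frame('scene');W=cloud(f);cv2.imwrite('pics/s4c.png',cv2.resize(f['pixels'][80:250,220:420,::-1],None,fx=3.5,fy=3.5))
for e in np.arange(.6,-.06,-.1):
    print(round(e,2),go(cl(0,.22*np.cos(e)-.002,.105+.22*np.sin(e)+.028)))
```

```text
9.15 [0.50241447 0.08706135 0.25554973] [0.78845825 0.15978762 0.27620186]
0.6 [-0.16  0.12  0.02]
0.5 [ 1.72 -1.03  0.01]
0.4 [ 3.7  -1.98  0.  ]
0.3 [ 5.76 -2.74 -0.  ]
0.2 [ 7.9  -3.28 -0.01]
0.1 [ 1.007e+01 -3.610e+00 -1.000e-02]
0.0 [ 1.227e+01 -3.710e+00 -1.000e-02]
```

View pics/s4c.png

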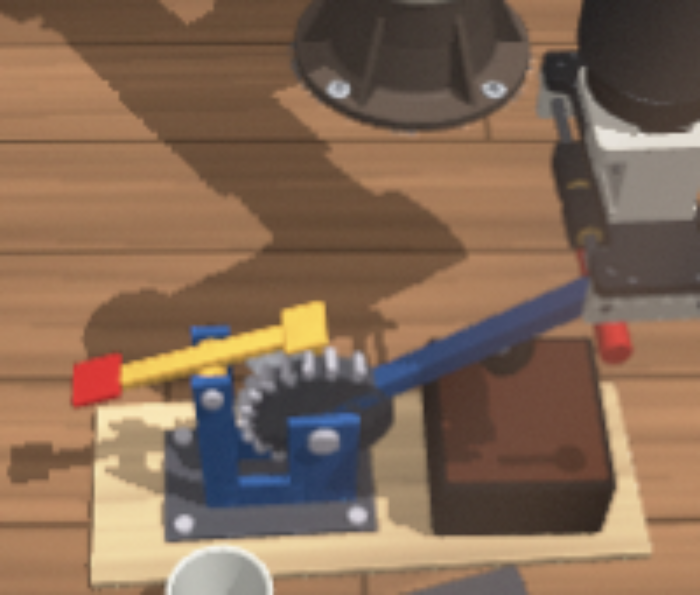

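{"api": "step_arm", "payload": {
  "deltas": [
    [0.7,-0.4,0,0,1],
    [1.5,-0.9,0,0,1],
    [2.3,-1.3,0,0,1],
    [3.1,-1.7,0,0,1],
    [3.9,-2.1,0,0,1],
    [4.7,-2.4,0,0,1],
    [5.5,-2.6,0,0,1],
    [6.3,-2.9,0,0,1],
    [7.1,-3.1,0,0,1],
    [7.9,-3.3,0,0,1]
  ]
}}

```text
t: 10.03
eef_pos: [0.5014, 0.1196, 0.1777]
ee_rot: [-2.437, 1.567, 0.76]
force: [-0.9, 4.3, 6.9]
width: 0.0004
```

Run:
```python
from h import *
s=get_state();print(s['t'],s['eef_pos'],s['force'])
f=grab_frame('scene');W=cloud(f);cv2.imwrite('pics/s5c.png',cv2.resize(f['pixels'][80:250,220:420,::-1],None,fx=3.5,fy=3.5))
for e in np.arange(.3,-.06,-.1):
    print(round(e,2),go(cl(0,.22*np.cos(e)-.002,.105+.22*np.sin(e)+.028)))
```

```text
10.0333 [0.50138787 0.11960171 0.17774024] [-0.94419221  4.33661927  6.86084294]
0.3 [-2.18  0.57  0.06]
0.2 [-0.05  0.03  0.06]
0.1 [ 2.12 -0.3   0.06]
-0.0 [ 4.32 -0.4   0.06]
```

View pics/s5c.png

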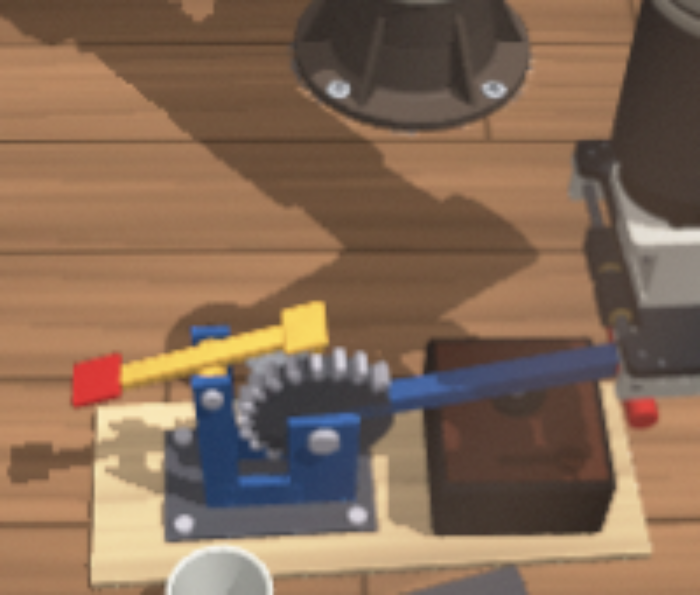

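{"api": "step_arm", "payload": {
  "deltas": [
    [0.8,-0.1,0,0,1],
    [1.6,-0.2,0,0,1],
    [2.3,-0.3,0,0,1],
    [2.9,-0.3,0,0,1],
    [3.4,-0.4,0,0,1],
    [3.8,-0.4,0,0,1],
    [4.1,-0.4,0,0,1],
    [4.3,-0.4,0,0,1],
    [4.3,-0.4,0,0,1],
    [4.3,-0.4,0,0,1]
  ]
}}

```text
t: 10.92
eef_pos: [0.4998, 0.1214, 0.1342]
ee_rot: [0.559, 1.569, -2.528]
force: [0.7, 0.4, 1.0]
width: 0.0002
```

Run:
```python
from h import *
s=get_state();print(s['t'],s['eef_pos'],s['force'])
```

```text
10.9167 [0.49975229 0.1213621  0.13415675] [0.65937006 0.3990237  0.95164983]
```

{"api": "step_arm", "payload": {
  "deltas": [
    [0.1,0,0,0,1],
    [0.2,0,0,0,1],
    [0.3,0,0,0,1],
    [0.3,0,0,0,1],
    [0.4,0,0,0,1],
    [0.4,0,0,0,1],
    [0.4,0,0,0,1],
    [0.4,0,0,0,1],
    [0.4,0,0,0,1],
    [0.4,0,0,0,1]
  ]
}}

```text
t: 11.75
eef_pos: [0.5001, 0.1215, 0.1324]
ee_rot: [2.254, 1.57, -0.832]
force: [-8.4, -0.3, 22.5]
width: 0.0005
```

Run:
```python
from h import *
s=get_state();print(s['t'],s['eef_pos'],s['force'])
f=grab_frame('scene');W=cloud(f);cv2.imwrite('pics/s6c.png',cv2.resize(f['pixels'][80:250,220:420,::-1],None,fx=3.5,fy=3.5))
```

```text
11.75 [0.5000797  0.12146046 0.13240542] [-8.36657295 -0.30135094 22.53952933]
```

View pics/s6c.png

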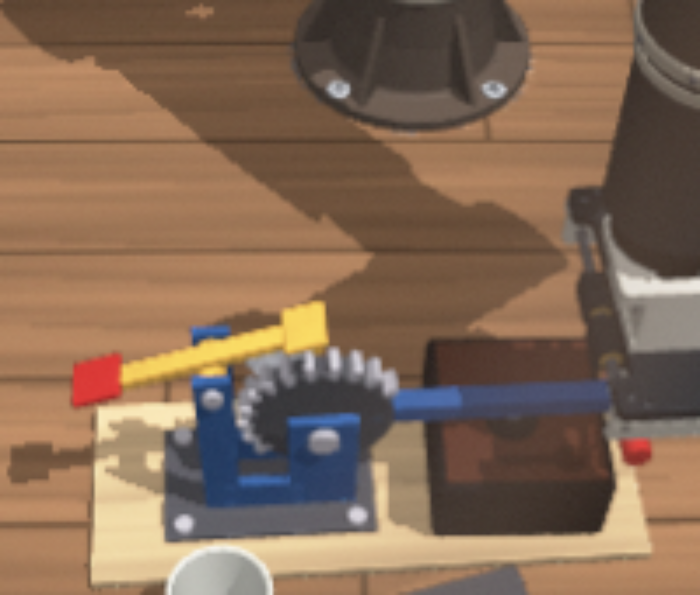

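The arm is level and the force rose to 22 N on the stop, with the pawl still free. Now to the nose pad.

{"api": "step_arm", "payload": {
  "deltas": [
    [-4,0,0,0,1],
    [-8,0,0,0,1],
    [-12,0,0,0,1],
    [-14.5,3,0,0,1],
    [-14.5,7,0,0,1],
    [-14.5,11,0,0,1],
    [-14.5,15,0,0,1],
    [-14.5,19,0,0,1],
    [-14.5,22,0,0,1],
    [-14.5,22,0,0,1]
  ]
}}

```text
t: 12.63
eef_pos: [0.5112, -0.1021, 0.2746]
ee_rot: [0.23, 1.568, -2.86]
force: [-0.1, 0.2, 0.8]
width: 0.0005
```

Run:
```python
from h import *
s=get_state();print(s['t'],s['eef_pos'],s['force'])
print(go(cl(0,-.003,.23)),go(cl(0,-.003,.198)))
f=grab_frame('scene');W=cloud(f);cv2.imwrite('pics/s7c.png',cv2.resize(f['pixels'][80:250,220:420,::-1],None,fx=3.5,fy=3.5))
hsv=cv2.cvtColor(f['pixels'],cv2.COLOR_RGB2HSV).astype(int); H,S,V=hsv[...,0],hsv[...,1],hsv[...,2]
red=((H<8)|(H>172))&(S>150)&(V>80)&(W[...,2]>.1)&(W[...,0]<.6)&(W[...,0]>.4)&(W[...,1]>.05)&(W[...,1]<.2)
print(red.sum(),np.nanpercentile(W[red],[5,50,95],axis=0))
```

```text
12.6333 [ 0.51119143 -0.10208428  0.27458803] [-0.13606868  0.1950155   0.80625916]
[ 4.46 -0.49 -0.05] [ 7.66 -0.49 -0.06]
260 [[0.45298782 0.11459925 0.10761288]
 [0.51271797 0.12346442 0.11453894]
 [0.55206743 0.13325985 0.11808091]]
```

View pics/s7c.png

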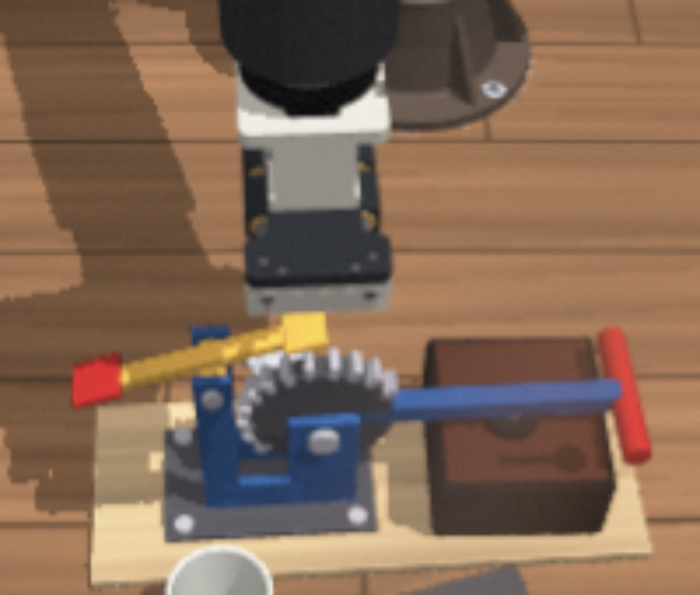

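The arm stays level (bar top about 116 mm) and the gripper is above the nose pad. I'll press it down.

{"api": "step_arm", "payload": {
  "deltas": [
    [2,-0.6,-0.1,0,1],
    [4,-0.6,-0.1,0,1],
    [5,-0.6,-0.1,0,1],
    [5.6,-0.6,-0.1,0,1],
    [6.1,-0.6,-0.1,0,1],
    [6.6,-0.6,-0.1,0,1],
    [7,-0.6,-0.1,0,1],
    [7.3,-0.6,-0.1,0,1],
    [7.4,-0.6,-0.1,0,1],
    [7.4,-0.6,-0.1,0,1]
  ]
}}

```text
t: 13.52
eef_pos: [0.5136, -0.0916, 0.2018]
ee_rot: [2.911, 1.57, -0.174]
force: [0.6, 0.4, 1.7]
width: 0.0005
```

Run:
```python
from h import *
s=get_state();print(s['t'],s['eef_pos'],s['force'])
f=grab_frame('scene');W=cloud(f);cv2.imwrite('pics/s8c.png',cv2.resize(f['pixels'][80:250,220:420,::-1],None,fx=3.5,fy=3.5))
```

```text
13.5167 [ 0.51359128 -0.0915707   0.20176999] [0.59384128 0.44695691 1.7270183 ]
```

View pics/s8c.png

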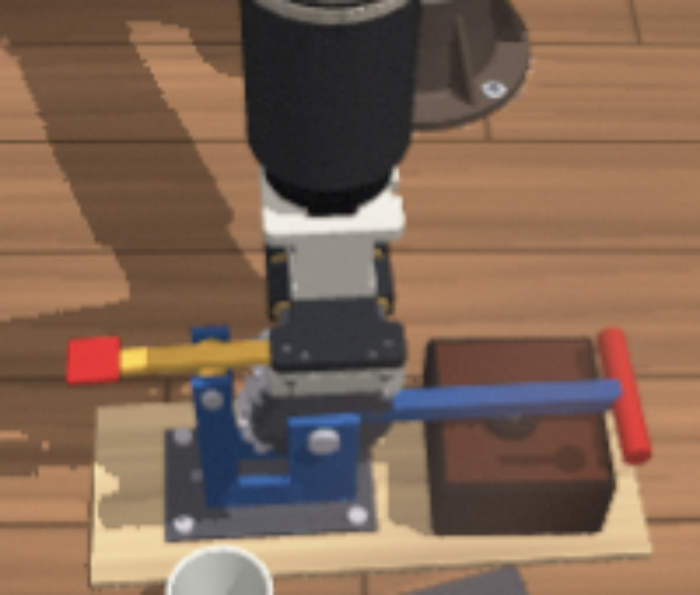

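{"api": "step_arm", "payload": {
  "deltas": [
    [0.1,0,0,0,1],
    [0.2,0,0,0,1],
    [0.3,0,0,0,1],
    [0.4,0,0,0,1],
    [0.5,0,0,0,1],
    [0.5,0,0,0,1],
    [0.5,0,0,0,1],
    [0.5,0,0,0,1],
    [0.5,0,0,0,1],
    [0.5,0,0,0,1]
  ]
}}

```text
t: 14.4
eef_pos: [0.5136, -0.0916, 0.1983]
ee_rot: [3.083, 1.569, -0.002]
force: [-3.5, 6.1, 17.5]
width: 0.0002
```

Run:
```python
from h import *
s=get_state();print(s['t'],s['eef_pos'],s['force'])
```

```text
14.4 [ 0.5135769  -0.09157044  0.19829536] [-3.51252032  6.06617459 17.49576401]
```

It is on the stop (17.5 N, tip at 181 mm). I lift clear and check.

{"api": "step_arm", "payload": {
  "deltas": [
    [-3,0,0,0,1],
    [-7,0,0,0,1],
    [-11,0,0,0,1],
    [-15,0,0,0,1],
    [-19,0,0,0,1],
    [-20,-4,0,0,1],
    [-20,-8,0,0,1],
    [-20,-12,0,0,1],
    [-20,-16,0,0,1],
    [-20,-20,0,0,1]
  ]
}}

```text
t: 15.23
eef_pos: [0.5012, 0.109, 0.3961]
ee_rot: [0.635, 1.57, -2.452]
force: [1.1, -0.1, -0.4]
width: 0.0005
```

{"api": "step_arm", "payload": {
  "deltas": [
    [0,-4,0,0,1],
    [0,-8,0,0,1],
    [0,-12,0,0,1],
    [0,-16,0,0,1],
    [0,-20,0,0,1],
    [0,-24,0,0,1],
    [0,-24,0,0,1],
    [0,-24,0,0,1],
    [0,-24,0,0,1],
    [0,-24,0,0,1]
  ]
}}

```text
t: 16.07
eef_pos: [0.4888, 0.3466, 0.3963]
ee_rot: [1.117, 1.57, -1.97]
force: [0.7, -0.3, -0.2]
width: 0.0003
```

Run:
```python
from h import *
s=get_state();print(s['t'],s['eef_pos'],s['force'],s['qd'].round(3))
for c in ['scene','top']:
    f=grab_frame(c);W=cloud(f);g=dict(np.load(c+'0.npz'));W0=cloud(g)
    save(f,c+'9')
    if c=='scene': cv2.imwrite('pics/s9c.png',cv2.resize(f['pixels'][80:250,220:420,::-1],None,fx=3.5,fy=3.5))
    hsv=cv2.cvtColor(f['pixels'],cv2.COLOR_RGB2HSV).astype(int); H,S,V=hsv[...,0],hsv[...,1],hsv[...,2]
    A=(W[...,0]<.6)&(W[...,0]>.4)
    red=((H<8)|(H>172))&(S>150)&(V>80)&A&(W[...,2]>.1)
    for nm,m in [('bar',red&(W[...,1]>.05)&(W[...,1]<.2)),('tail',red&(W[...,1]<-.2))]:
        if m.sum(): print(c,nm,m.sum(),np.round(np.nanpercentile(W[m],[5,50,95],axis=0),3).tolist())
    yel=(H>18)&(H<35)&(S>130)&(V>100)&(W[...,2]>.15)&A
    P=W[yel]; y=(P[:,:2]-piv)@yh
    k=(P[:,2]>.175); print('pawl slope',np.polyfit(y[k],P[k,2],1), [np.round(np.median(P[(y>a)&(y<a+.02),2]),4) for a in (-.13,-.1,-.05,-.012)])
    for n in ['flask','cup','mallet','rosette']:
        for m in masks_of(n,c)[:3]:
            if m['conf']>.2: print(c,n,round(m['conf'],2),m['extent'],np.round(np.nanmedian(W[m['mask']],0),3))
    if c=='top': print('ros px',W[284,347])
```

```text
16.0667 [0.48881473 0.34658797 0.3963257 ] [ 0.6779813 -0.2991544 -0.173211 ] [-0.008 -0.014  0.004 -0.     0.    -0.001]
scene bar 260 [[0.452, 0.115, 0.109], [0.512, 0.124, 0.115], [0.552, 0.133, 0.118]]
scene tail 195 [[0.504, -0.263, 0.178], [0.521, -0.247, 0.182], [0.535, -0.231, 0.184]]
pawl slope [0.0212186 0.1808706] [np.float64(0.1793), np.float64(0.179), np.float64(0.1785), np.float64(0.1818)]
scene flask 0.97 [343.7, 177.0, 393.5, 235.6] [0.539 0.051 0.082]
scene cup 0.94 [164.0, 273.5, 204.0, 316.2] [ 0.745 -0.39   0.055]
scene cup 0.83 [268.5, 233.4, 297.8, 276.4] [ 0.632 -0.164  0.054]
scene cup 0.81 [211.5, 265.9, 246.8, 303.3] [ 0.707 -0.286  0.052]
scene mallet 0.57 [323.3, 241.4, 385.7, 353.6] [0.689 0.015 0.048]
top bar 393 [[0.451, 0.115, 0.11], [0.495, 0.125, 0.115], [0.547, 0.133, 0.118]]
top tail 286 [[0.503, -0.261, 0.18], [0.519, -0.247, 0.183], [0.535, -0.231, 0.185]]
pawl slope [0.02476045 0.18171544] [np.float64(0.1797), np.float64(0.1792), np.float64(0.1793), np.float64(0.1826)]
top flask 0.71 [239.6, 210.8, 299.3, 274.1] [0.484 0.051 0.083]
top flask 0.26 [225.7, 212.4, 324.5, 266.6] [0.504 0.066 0.116]
top cup 0.96 [440.9, 158.9, 478.8, 189.8] [ 0.638 -0.406  0.049]
top cup 0.86 [391.9, 124.0, 426.6, 160.1] [ 0.729 -0.289  0.042]
top cup 0.78 [343.5, 103.5, 374.8, 143.8] [ 0.78  -0.163  0.045]
top mallet 0.95 [264.1, 86.4, 319.4, 191.3] [0.675 0.017 0.064]
top rosette 0.55 [337.3, 274.4, 355.9, 293.0] [ 0.385 -0.128  0.011]
ros px [ 0.38526335 -0.1284531   0.01481523]
```

View pics/s9c.png

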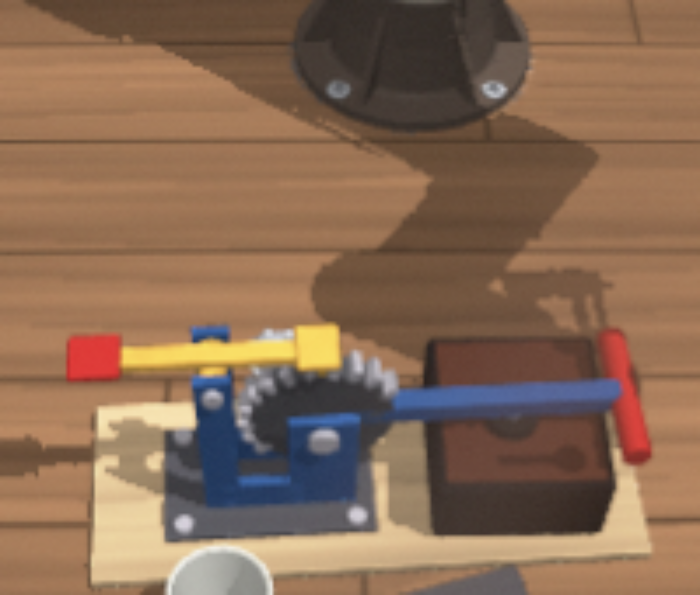

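View pics/top9.png

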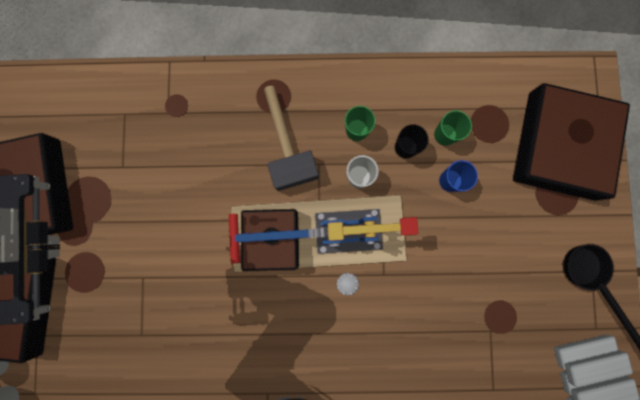

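The pawl is back to its starting heights (tail 0.183, nose 0.182), the bar is level, and the mould, cup, mallet and rosette are where they were. Handing in.

```bash
python3 -c "
from station import *
print(job_done())"
```

```text
the job is handed in; nothing more can be done
None
```

The clamp is down on the mould with the pawl locked in the teeth, and I handed the job in at about 16 s; no verdict was reported.

**What I did:** I pressed the red tail to its stop, where the force rose to 12.5 N and the pawl slope measured about 0.33 rad. I then pushed the handle along its circle to level, reaching 22 N on the stop. Last, I pressed the yellow nose back in, reaching 17.5 N at 181 mm, and moved clear.

**Last checks:**
- **Pawl:** the tail is at 0.183 m and the nose at 0.182 m, the same heights as at the start.
- **Arm:** the bar top is at about 0.116–0.118 m, which is level.
- **Mould, cup, mallet and rosette:** they measured within a few mm of where they stood. The one larger difference was the mould's mask median, which shifted by 1–2 cm. Its outline in the pictures did not move, so I put that down to the lowered arm hiding a different part of it.
- **Robot:** it was clear of everything, with near-zero force.

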